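# Key the compressor pulley tight on its shaft

### The job

Take the steel taper key out of the timber rack and start it, tip down, into the keyway between the red pulley's hub and the shaft, with its yellow-painted tapered side towards the yellow mark on the hub; do not drop it in. Then tap or press it down gently, little by little, until it is wedged tight, without ramming it so hard that the cast hub could crack; let go of it and leave the other things on the bench where they are.

Things in the scene. Friction and masses are not known exactly. Their poses are not given: they have to be found in the camera images.
- key_head (a point): centre of the key's dark head: 20 mm along x, 16 mm along y, 20 mm high. The key (steel, about 90 g, 80 mm tall) stands upright in the rack's pocket, head up. Axes: z up from tip to head, +x towards its tapered side, y across its width. Yellow paint marks the head's +x side and the +x edge of its top
- key_tip (a point): centre of the flat lower end (6 mm along x, 12 mm along y) of the key, 70 mm below the head's centre and 1 mm to its -x side; axes as the head
- key_mark (a point): middle of the yellow-painted side of the key's head, 10.5 mm to the +x side of the head's centre
- key: the whole key; origin in the middle of the straight-side edge of its tip. Bright shank, 60 mm long below the head, 12 mm wide along y: its -x face is straight and upright, its +x face slopes, so it is 6 mm thick at the tip and 12 mm under the head. Oiled: once it binds, a push of 18 to 24 N down on its head wedges it tight and it stays; a drop or nudge is too little, over 30 N endangers the hub
- rack: fixed pale timber block, 90 x 110 mm, 40 mm high, origin at the centre of its underside. The pocket in its middle is 11.5 mm along x, 14.5 mm along y and 28 mm deep, its floor 12 mm above the bench; the underside of the key's head stands 32 mm above the block's top
- pulley: red cast pulley lying flat on an upright steel shaft (30 mm, its top 4 mm above the hub) in a fixed timber stand, 150 x 150 mm, 50 mm high. Origin on the hub's axis at its underside, z up, +x through the keyway. Hub (pale bush inside) 74 mm across, 36 mm high, top 106 mm above the bench; rim 150 mm across, top 94 mm. A yellow mark on the hub's top lies beyond the keyway, 32 mm from the axis
- keyway_mouth (a point): middle of the keyway's opening in the hub's top; axes as the pulley. 15 mm wide along y, 8.2 to 10.6 mm along x, bevelled. The -x wall is the shaft's upright flat; the hub's +x wall slopes in going down, 1 mm per 10 mm, to match the key. The fit varies: the key first binds with its tip anywhere from 22 to 46 mm below the mouth, and the way is open to 55 mm
- oiler_mid (a point): centre of a blue oil bottle, 56 mm across, 120 mm high, leave it alone
- jar_mid (a point): centre of a glass jar with a green lid, 64 mm across, 85 mm high, leave it alone
- collar_mid (a point): centre of a loose steel collar lying flat, 56 mm across, 18 mm high, leave it alone
- wrench_grip (a point): handle of a 200 mm wrench lying flat on the bench, leave it alone
Not all that is in view belongs to the job. Of the things that look like the key, the smallest one is meant.

How it is judged:
On the way, in this order (a step that is already met when the one before it is completed fails the run):
1. the key is lifted out of the rack (height (world z) of key_tip above 0.05 m and contact force between key and rack below 0.01 N), for 0.1 s.
2. the key's tip is started in the keyway, the right way round (z of key_tip in the frame of keyway_mouth below -0.008 m and horizontal distance between key_tip and keyway_mouth below 0.006 m and angle between key_tip's own z axis and vertical below 0.2 rad and x of key_mark in the frame of keyway_mouth above 0.004 m), for 0.1 s.
At the end, for the whole second after the job is handed in: The key stands wedged in the keyway with nothing else touching it: it presses on the pulley's hub with more than 28 N, its tip at least 20 mm below the mouth and within 6 mm of the mouth's middle seen from above, upright within 0.1 rad, yellow side outward, at rest (contact force between key and pulley above 28 N and z of key_tip in the frame of keyway_mouth below -0.02 m and horizontal distance between key_tip and keyway_mouth below 0.006 m and angle between key_tip's own z axis and vertical below 0.1 rad and x of key_mark in the frame of keyway_mouth above 0.004 m and linear speed of key below 0.01 m/s).
It fails at once if the key is rammed so hard that the hub could crack (more than 75 N between key and hub) (contact force between key and pulley above 75 N).
It fails at once if the key is dropped into the keyway (over 0.9 m/s close to the mouth) (linear speed of key above 0.9 m/s and horizontal distance between key_tip and keyway_mouth below 0.02 m and z of key_tip in the frame of keyway_mouth below 0.03 m).
It fails at once if the oil bottle, jar, collar or wrench is moved by more than 20 mm (distance of any of oiler_mid, jar_mid, collar_mid, wrench_grip from where it was at the start of the episode above 0.02 m).
It also fails if it takes over 53 s, if anything falls off the work surface, if the arm or the gripper's body presses on something with over 40 N, if the wrist force passes 120 N, or if a joint passes its speed limit or range.

### The arm

A 6-joint arm with a two-finger parallel gripper is mounted at the origin on the work surface. World frame = base frame: x ahead of the robot, y to its left, z up, the work surface at z = 0. Lengths are in m, angles in rad, forces in N, time in s.
With the tool pointing down it reaches from about 0.425 to 0.95 m from the base axis. Payload 3.5 kg.
Tool frame: the origin (TCP) lies midway between the tips of the shut fingers; the grasp point (between the pads) lies ctrl.hold_point_z behind it (ctrl.hold_point_z is the distance from the TCP to the grasp point, in m); z points along the fingers, x is the direction in which the jaws open and shut, and the axes are right-handed (so a half turn about z gives the same grasp; the last joint's range is limited). The gripper opens to 85 mm and grips with 20 to 120 N. Pads are 22 mm wide; open, the fingers measure 114 mm over their backs; the gripper's body (76 mm by 85 mm) begins 54 mm behind the grasp point. The pads swing forward as they close: fully open they stand 13 mm farther back than shut.
Start: joints at [0.973, 0.286, 1.577, -0, 1.279, -0.15], TCP at [0.292, 0.608, 0.231] pointing down, gripper open.
Joint ranges: [-2.77, 2.77], [-0.9, 2.22], [0.21, 2.48], [-1.53, 4.67], [0.24, 2.81], [-2.84, 2.84]. Speed limits (rad/s): [2.79, 2.79, 3.14, 3.14, 3.14, 3.14].

### API

Orientations are given as a unit quaternion [x, y, z, w].
In Python, from plant import ctrl gives the robot as it stands.
- The arm moves only by the tool step_arm, never from a script. Its arguments are lists of equal length, an entry for each row: "gripper": the gripper's target within -1 to 1 (shut at 1, half-way at 0, fully open at -1); "linear": the shift along the tool's x, y, z in m, a list of three; "delta_rot": the turn, a rotation vector about the tool's x, y, z in degrees, a list of three. A call has 1 to 20 rows; each row is the pose to reach, as a shift and turn from the pose commanded when the call began, along the tool's axes at that moment; what a row does not reach only later rows make up. A row lasts 1/8 s, in which the tool goes at most 62.5 mm and 10.7 degrees, less where a joint would pass 70% of its speed; a pose out of reach is approached as far as the arm can. A call with a gripper value outside its range is refused whole. The fingers move at their own pace and stop on an object; "grip_force" is the grip in N (left out, the last holds). Time passes only in rows, so rows that repeat a pose let the fingers close. It gives the time, the measured TCP pose, the force and the opening at its end, in the units of the state.
- ctrl.get_state(): the state, without advancing time (a new reading comes with each control period).
- ctrl.read_camera(name): name is "side" or "top" or "wrist"; returns a dict with "frame" (420x560x3 uint8, red, green, blue), "fx", "fy", "cx", "cy" (pixels), "view" (4x4, takes a point from world to camera coordinates). Camera axes: x right, y down, z forward; pixel columns grow to the right and rows downward; lengths in m; the calibration is good to about 2 mm. A picture is of the moment at which its call begins. There is no depth.
- ctrl.sign_off(): hands the job in, once; it reports no verdict.
The state is a dict: "time": time; "qpos": joint angles; "dq": joint speeds; "joint_efforts": joint torques, N m; "eef_pos": TCP position; "tcp_rot": TCP orientation; "contact_force": force on the tool from outside, world axes, zero at the start; "wrist_torque": the same for the moment, N m; "opening": opening from 0.0 (shut) to 1.0 (fully open).
Only numpy, scipy, OpenCV 4.12 (cv2) and the standard library are available. Lean on these libraries where they do the work, as an engineer would, in place of code of your own. Each camera call takes 0.05 s, during which the arm holds its last target. There are 200 camera calls.

## Working session

There is one attempt and no reset: what is moved stays moved. The work goes in short steps, Python scripts to look and compute and a tool call to move; the robot and the scene stay as the last step left them, time stands still between calls to the robot, and variables do not carry over. Pictures are saved under pics/ and viewed, on a budget of 10 in all, crops included, one or two more only if the job needs it, and the job is handed in when it is done.

Besides the shell and the picture viewer there is one more tool, called as name(argument=value, ...) on one line, values as JSON. step_arm: Moves the arm, as the interface text tells. Its arguments: {"type":"object","properties":{"gripper":{"type":"array"},"linear":{"type":"array"},"delta_rot":{"type":"array"},"grip_force":{"type":"number"}},"required":["gripper","linear","delta_rot"]}

```bash
mkdir -p pics; ls; cat > h.py <<'E'
import numpy as np, cv2
from plant import ctrl
def shot(n,f):
    c=ctrl.read_camera(n); cv2.imwrite(f,c['frame'][:,:,::-1]); np.savez(f+'.npz',**c); return c
def proj(c,p):
    q=c['view']@np.append(p,1); return np.array([c['fx']*q[0]/q[2]+c['cx'],c['fy']*q[1]/q[2]+c['cy']])
def ray(c,uv,z):
    V=np.array(c['view']);R=V[:3,:3];o=-R.T@V[:3,3]
    d=R.T@np.array([(uv[0]-c['cx'])/c['fx'],(uv[1]-c['cy'])/c['fy'],1]); return o+d*(z-o[2])/d[2]
def load(f): return dict(np.load(f+'.npz'))
E
python3 - <<'E'
from h import *
for n in('top','side'):
    c=shot(n,f'pics/{n}1.png'); V=c['view']; print(n,c['fx'],np.round(V,3).tolist(),-V[:3,:3].T@V[:3,3])
print(ctrl.get_state(),ctrl.hold_point_z)
a=cv2.imread('pics/top1.png')
E
```

```text
pics
top 411.54006379603015 [[0.019, -1.0, -0.01, -0.122], [-0.98, -0.017, -0.198, 0.53], [0.198, 0.014, -0.98, 0.893], [0.0, 0.0, 0.0, 1.0]] [ 0.34586406 -0.12513377  0.97876658]
side 430.87096972597925 [[0.998, -0.058, -0.002, -0.52], [-0.035, -0.573, -0.819, 0.036], [0.047, 0.817, -0.574, 0.913], [0.0, 0.0, 0.0, 1.0]] [ 0.47739936 -0.75543816  0.55300234]
{'time': 0.1, 'qpos': array([ 9.72995164e-01,  2.87131682e-01,  1.57803101e+00,  2.75603437e-06,
        1.27859625e+00, -1.49976159e-01]), 'dq': array([-1.65395260e-05, -1.01627420e-03, -3.61043795e-03,  8.16476996e-05,
       -2.74596618e-04,  4.44174946e-05]), 'joint_efforts': array([ 1.87052450e-03, -4.07295871e+01, -2.93699205e+01, -9.01252747e-05,
        3.40412837e-03,  1.27745654e-06]), 'eef_pos': array([0.2918999 , 0.6079635 , 0.23004886]), 'tcp_rot': array([ 8.46464729e-01,  5.32443696e-01, -9.93249450e-04,  4.32041581e-04]), 'contact_force': array([-0.06868837,  0.21991317,  1.00449238]), 'wrist_torque': array([ 0.03196512, -0.04726029, -0.00100017]), 'opening': 1.0007968907894775} 0.0187
```

View pics/top1.png

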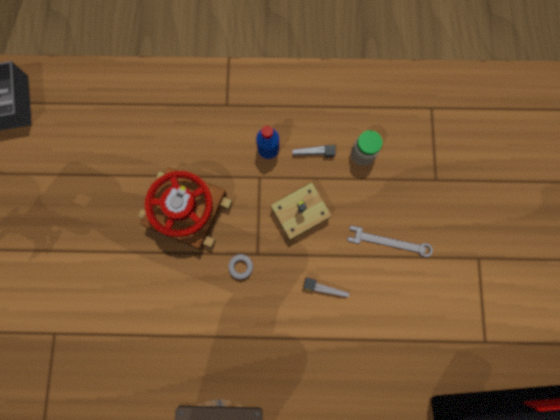

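View pics/side1.png

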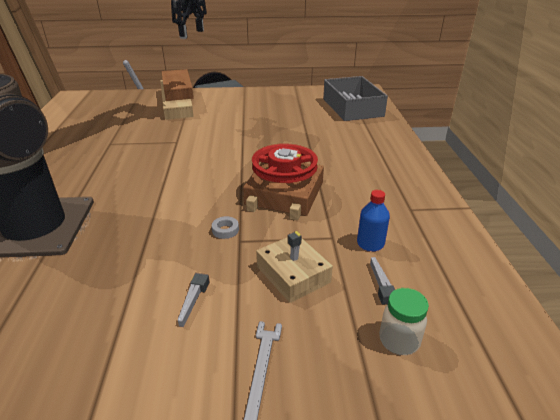

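Three things look like the key in the top view: one in the rack at (302,207), and two lying loose at (314,152) and (325,288). The one standing in the rack fits, being upright, shortest and marked yellow. I'll confirm it in an enlarged crop.

```bash
python3 - <<'E'
import cv2,numpy as np
t=cv2.imread('pics/top1.png');s=cv2.imread('pics/side1.png')
z=lambda a,x,y,w,h,k:cv2.resize(a[y:y+h,x:x+w],None,fx=k,fy=k,interpolation=cv2.INTER_CUBIC)
a=np.hstack([z(t,272,172,60,45,6.6666),z(t,145,170,60,45,6.6666)])
b=np.hstack([z(s,264,225,60,45,6.6666),z(s,255,135,60,45,6.6666)])
cv2.imwrite('pics/crop1.png',np.vstack([a,b]))
E
```

```text
(no output)
```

View pics/crop1.png

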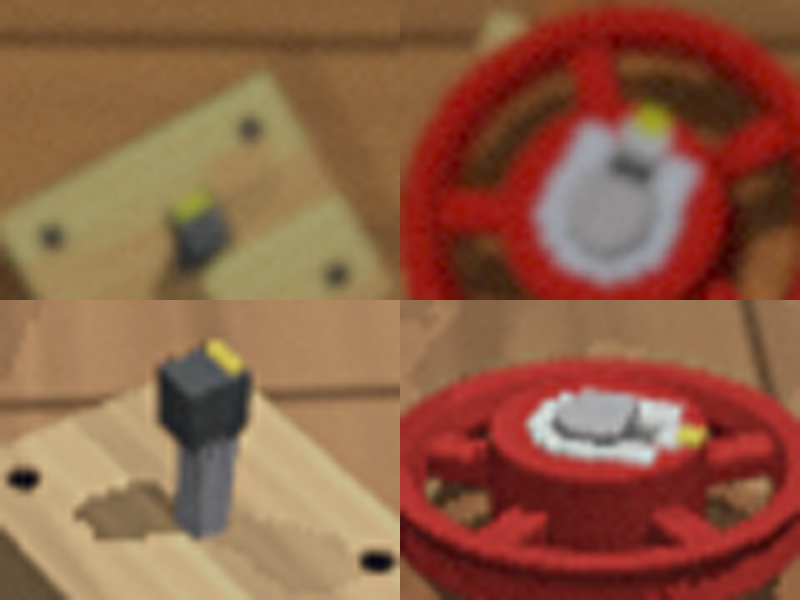

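Confirmed: the rack key is upright, with its head at crop (203,218) and its yellow edge pointing up and slightly left in the top view. The keyway is between the shaft at (607,218) and the yellow mark at (654,120). Now positions.

```bash
python3 - <<'E'
from h import *
from scipy.spatial.transform import Rotation as R
t=load('pics/top1.png');s=load('pics/side1.png');k=20/3
T=lambda x,y,ox,oy,z:ray(t,(ox+x/k,oy+y/k),z)
S=lambda x,y,ox,oy,z:ray(s,(ox+x/k,oy+y/k),z)
print('rack centre',ray(t,(301.2,210.2),.04))
h=[T(250,128,272,172,.04),T(52,236,272,172,.04),T(337,273,272,172,.04)]
for p in h: print('hole',p)
d=h[1]-h[0];e=h[2]-h[0];print(np.degrees([np.arctan2(d[1],d[0]),np.arctan2(e[1],e[0])]),np.linalg.norm(d),np.linalg.norm(e))
print('hd yellow',T(192,204,272,172,.092),S(225,56,264,225,.092))
print('shaft',T(207,218,145,170,.110),S(197,115,255,135,.110))
print('mark',T(254,120,145,170,.106),S(290,135,255,135,.106))
print(R.from_quat(ctrl.get_state()['tcp_rot']).as_matrix().round(3))
# wrist cam pose relative to tool
c=ctrl.read_camera('wrist');V=c['view'];st=ctrl.get_state();M=R.from_quat(st['tcp_rot']).as_matrix()
print('cam in tool',M.T@(-V[:3,:3].T@V[:3,3]-st['eef_pos']),(V[:3,:3]@M).round(3).tolist(),c['fx'])
E
```

```text
rack centre [ 0.53385519 -0.17699583  0.04      ]
hole [ 0.57963524 -0.1961904   0.04      ]
hole [ 0.53965282 -0.12716022  0.04      ]
hole [ 0.52819594 -0.22652517  0.04      ]
[ 120.07951513 -149.47130801] 0.07977317693800834 0.05971766977929206
hd yellow [ 0.54050656 -0.17314484  0.092     ] [ 0.54231095 -0.17213601  0.092     ]
shaft [0.53176976 0.09782048 0.11      ] [0.53756379 0.09559188 0.11      ]
mark [0.56582427 0.08553379 0.106     ] [0.56782943 0.087203   0.106     ]
[[ 0.433  0.901 -0.001]
 [ 0.901 -0.433 -0.002]
 [-0.002 -0.    -1.   ]]
cam in tool [-2.11727976e-05 -7.09820788e-02 -1.43874364e-01] [[1.0, -0.0, 0.001], [0.0, 0.961, -0.277], [-0.0, 0.277, 0.961]] 348.4303633227485
```

step_arm(gripper=[-1,-1,-1,-1,-1,-1,-1,-1,-1,-1,-1,-1,-1,-1], linear=[[-0.353,0.459,0.08],[-0.353,0.459,0.08],[-0.353,0.459,0.08],[-0.353,0.459,0.08],[-0.353,0.459,0.08],[-0.353,0.459,0.08],[-0.353,0.459,0.08],[-0.353,0.459,0.08],[-0.353,0.459,0.08],[-0.353,0.459,0.08],[-0.353,0.459,0.08],[-0.353,0.459,0.08],[-0.353,0.459,0.08],[-0.353,0.459,0.08]], delta_rot=[[0,0,82.3],[0,0,82.3],[0,0,82.3],[0,0,82.3],[0,0,82.3],[0,0,82.3],[0,0,82.3],[0,0,82.3],[0,0,82.3],[0,0,82.3],[0,0,82.3],[0,0,82.3],[0,0,82.3],[0,0,82.3]])

```text
time: 1.9
eef_pos: [0.5528, 0.0927, 0.1516]
tcp_rot: [0.988, -0.155, 0.0, -0.0]
contact_force: [-0.1, -0.3, 0.2]
opening: 1.001
```

```bash
python3 - <<'E'
from h import *
c=shot('wrist','pics/w1.png'); cv2.imwrite('pics/w1v.png',cv2.resize(cv2.imread('pics/w1.png'),None,fx=10/7,fy=10/7,interpolation=cv2.INTER_CUBIC))
print(proj(c,(.553,.091,.106)),ctrl.get_state()['contact_force'])
E
```

```text
[283.23986208 242.04720734] [-0.02574235 -0.02140268  0.68728993]
```

View pics/w1v.png

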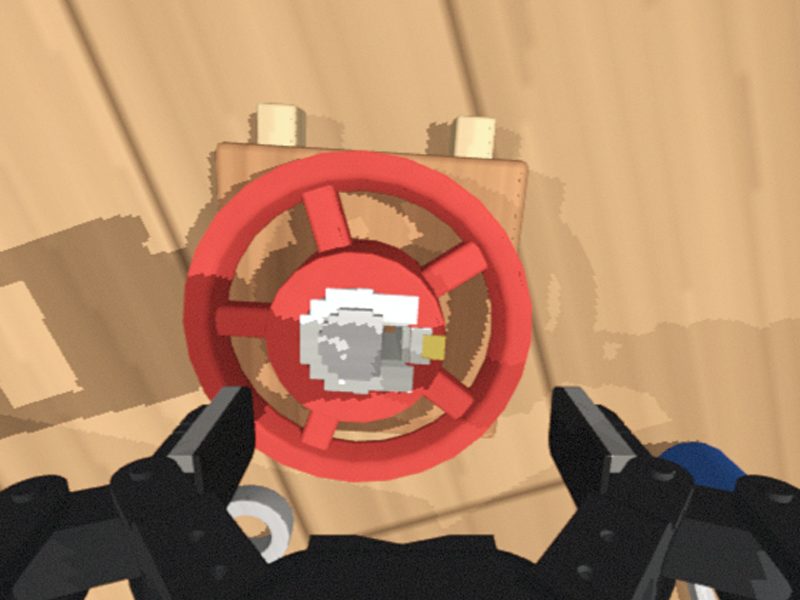

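The wrist view shows the rim centred near (357,317), the slot at about (393,345) and the yellow mark at (433,347). One enlarged crop will fix the slot.

```bash
python3 - <<'E'
import cv2
a=cv2.imread('pics/w1.png')
cv2.imwrite('pics/w1c.png',cv2.resize(a[195:285,200:320],None,fx=20/3,fy=20/3,interpolation=cv2.INTER_NEAREST))
E
```

```text
(no output)
```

View pics/w1c.png

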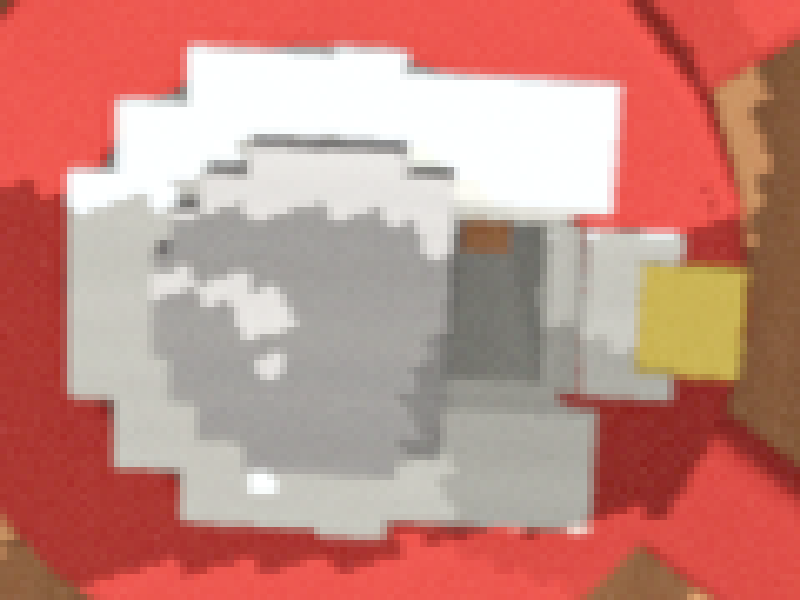

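```bash
python3 - <<'E'
from h import *
c=load('pics/w1.png');k=20/3
P=lambda x,y,z:ray(c,(200+x/k-.5,195+y/k-.5),z)
mk=P(692,322,.106); l=P(447,312,.110); r=P(578,312,.106); tp=P(510,217,.106); bt=P(510,406,.106)
t1=P(455,217,.11);t2=P(441,400,.11)
rim=ray(c,(357*.7,317*.7),.094); 
print('mark',mk,'flat',l,'right',r,'y edges',tp,bt,np.linalg.norm(tp-bt),'rim',rim)
m=(mk-rim)[:2];print(np.degrees(np.arctan2(m[1],m[0])),np.linalg.norm(m))
f=(t1-t2)[:2];print('flat dir',np.degrees(np.arctan2(f[1],f[0]))-90)
for a,b in((tuple([620,88]),(612,214)),((592,405),(592,530)),((585,235),(582,395))):
  d=(P(*a,.106)-P(*b,.106))[:2];print(np.degrees(np.arctan2(d[1],d[0]))-90)
# bush outer long edges
d=(P(620,85,.106)-P(410,73,.106))[:2];print('bush edge',np.degrees(np.arctan2(d[1],d[0])))
E
```

```text
mark [0.56394424 0.08699197 0.106     ] flat [0.54456085 0.09578582 0.11      ] right [0.55477457 0.09091468 0.106     ] y edges [0.55184147 0.10099494 0.106     ] [0.54641084 0.08434241 0.106     ] 0.01751566224052263 rim [0.53639251 0.10523315 0.094     ]
-33.50735058959494 0.033042978285303184
flat dir -22.590799529550452
-20.817462821823455
-17.500590711978433
-18.566520885952684
bush edge -21.212361086489384
```

step_arm(gripper=[-1,-1,-1,-1,-1,-1,-1], linear=[[0.063,0.262,0.012],[0.063,0.262,0.012],[0.063,0.262,0.012],[0.063,0.262,0.012],[0.063,0.262,0.012],[0.063,0.262,0.012],[0.063,0.262,0.012]], delta_rot=[[0,0,-47.8],[0,0,-47.8],[0,0,-47.8],[0,0,-47.8],[0,0,-47.8],[0,0,-47.8],[0,0,-47.8]])

```text
time: 2.82
eef_pos: [0.5322, -0.1764, 0.1393]
tcp_rot: [0.966, 0.257, -0.0, -0.0]
contact_force: [0.6, 0.2, 0.4]
opening: 1.004
```

```bash
python3 - <<'E'
from h import *
c=shot('wrist','pics/w2.png'); a=cv2.imread('pics/w2.png')
cv2.imwrite('pics/w2v.png',cv2.resize(a[130:370,120:440],None,fx=2.5,fy=2.5,interpolation=cv2.INTER_NEAREST))
print(proj(c,(.532,-.1755,.092)),ctrl.get_state()['eef_pos'])
E
```

```text
[281.98539005 237.83566306] [ 0.53231913 -0.17598329  0.13925595]
```

View pics/w2v.png

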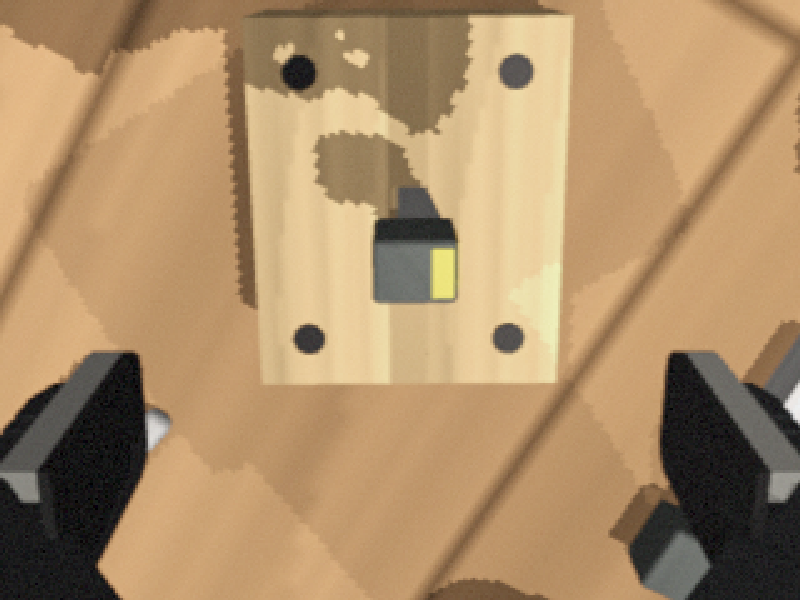

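```bash
python3 - <<'E'
from h import *
from scipy.spatial.transform import Rotation as R
c=load('pics/w2.png');st=ctrl.get_state();M=R.from_quat(st['tcp_rot']).as_matrix()
p=ray(c,(120+415.5/2.5-.5,130+271/2.5-.5),.092)
print(p,M.T@(p-st['eef_pos']),np.degrees(np.arctan2(M[1,0],M[0,0])))
for uv in((374,302),(457,302),(374,240),(457,240)):print(M.T@(ray(c,(120+uv[0]/2.5-.5,130+uv[1]/2.5-.5),.092)-st['eef_pos']))
E
```

```text
[ 0.53389917 -0.17445771  0.092     ] [ 0.00212539 -0.00051027  0.04725644] 29.85516857761767
[-0.00763455  0.00724264  0.04725122]
[0.01192852 0.00725675 0.04725303]
[-0.00747572 -0.00811724  0.04725978]
[ 0.01168294 -0.00810241  0.04726155]
```

step_arm(gripper=[-1,-1,-1,-1,1,1,1,1,1,1,1,1], linear=[[0.0022,-0.0005,0.03],[0.0022,-0.0005,0.06],[0.0022,-0.0005,0.072],[0.0022,-0.0005,0.072],[0.0022,-0.0005,0.072],[0.0022,-0.0005,0.072],[0.0022,-0.0005,0.072],[0.0022,-0.0005,0.072],[0.0022,-0.0005,0.072],[0.0022,-0.0005,0.072],[0.0022,-0.0005,0.072],[0.0022,-0.0005,0.072]], delta_rot=[[0,0,0],[0,0,0],[0,0,0],[0,0,0],[0,0,0],[0,0,0],[0,0,0],[0,0,0],[0,0,0],[0,0,0],[0,0,0],[0,0,0]], grip_force=60)

```text
time: 4.38
eef_pos: [0.5345, -0.176, 0.068]
tcp_rot: [0.966, 0.258, 0.0, 0.001]
contact_force: [-0.2, 0.1, 5.4]
opening: 0.224
```

step_arm(gripper=[1,1,1,1,1,1,1], linear=[[0,0,-0.01],[0,0,-0.03],[0,0,-0.06],[0,0,-0.1],[0,0,-0.13],[0,0,-0.13],[0,0,-0.13]], delta_rot=[[0,0,0],[0,0,0],[0,0,0],[0,0,0],[0,0,0],[0,0,0],[0,0,0]])

```text
time: 5.25
eef_pos: [0.5329, -0.175, 0.1954]
tcp_rot: [0.966, 0.257, -0.001, -0.001]
contact_force: [0.0, 0.5, -0.5]
opening: 0.217
```

```bash
python3 - <<'E'
from h import *
from scipy.spatial.transform import Rotation as R
c=shot('wrist','pics/w3.png'); s=shot('side','pics/s3.png');st=ctrl.get_state();M=R.from_quat(st['tcp_rot']).as_matrix()
print(st['eef_pos'],M.round(4).tolist(),st['contact_force'])
u=proj(s,st['eef_pos']);print(u)
a=cv2.imread('pics/w3.png');b=cv2.imread('pics/s3.png');x,y=(u-[30,30]).astype(int)
B=cv2.resize(b[y:y+90,x:x+60],(400,600),interpolation=cv2.INTER_NEAREST)
A=cv2.resize(a[150:390,200:360],(400,600),interpolation=cv2.INTER_NEAREST)
print(x,y);cv2.imwrite('pics/v3.png',np.hstack([A,B]))
E
```

```text
[ 0.53268457 -0.17492991  0.19473924] [[0.8674, 0.4976, -0.004], [0.4976, -0.8674, 0.0022], [-0.0024, -0.0039, -1.0]] [ 0.43089675 -0.23717247 -1.60957962]
[293.33669418 183.67974352]
263 153
```

View pics/v3.png

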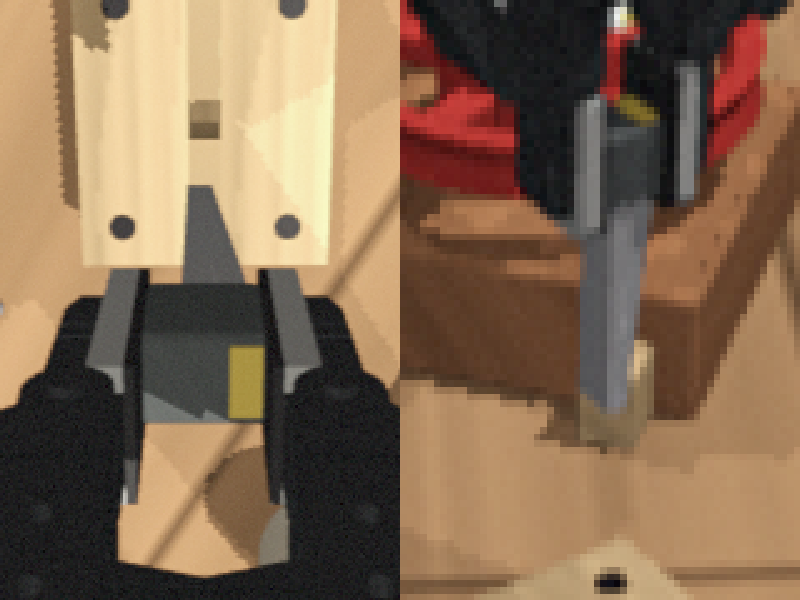

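step_arm(gripper=[1,1,1,1,1,1,1,1,1,1], linear=[[0.02,-0.03,0],[0.045,-0.07,0],[0.075,-0.11,0],[0.1,-0.15,0],[0.125,-0.185,0],[0.14,-0.21,0],[0.149,-0.223,0.01],[0.149,-0.223,0.019],[0.149,-0.223,0.019],[0.149,-0.223,0.019]], delta_rot=[[0,0,8],[0,0,16],[0,0,26],[0,0,35],[0,0,44],[0,0,51.2],[0,0,51.2],[0,0,51.2],[0,0,51.2],[0,0,51.2]])

```text
time: 6.6
eef_pos: [0.5523, 0.0909, 0.1781]
tcp_rot: [0.983, -0.186, -0.0, 0.0]
contact_force: [0.2, 0.0, -0.4]
opening: 0.22
```

```bash
cat > look.py <<'E'
from h import *
from scipy.spatial.transform import Rotation as R
import sys
n=sys.argv[1]
c=shot('wrist',f'pics/{n}.png');st=ctrl.get_state();M=R.from_quat(st['tcp_rot']).as_matrix()
print(st['time'],st['eef_pos'],M.round(4).tolist(),st['contact_force'])
a=cv2.imread(f'pics/{n}.png')
cv2.imwrite(f'pics/{n}v.png',cv2.resize(a[180:330,180:380],None,fx=4,fy=4,interpolation=cv2.INTER_NEAREST))
E
python3 look.py w4
```

```text
6.65 [0.55249471 0.09096157 0.17847648] [[0.931, -0.3651, 0.0003], [-0.3651, -0.931, -0.0002], [0.0004, 0.0001, -1.0]] [-0.0813866  -0.26328551 -1.13215155]
```

View pics/w4v.png

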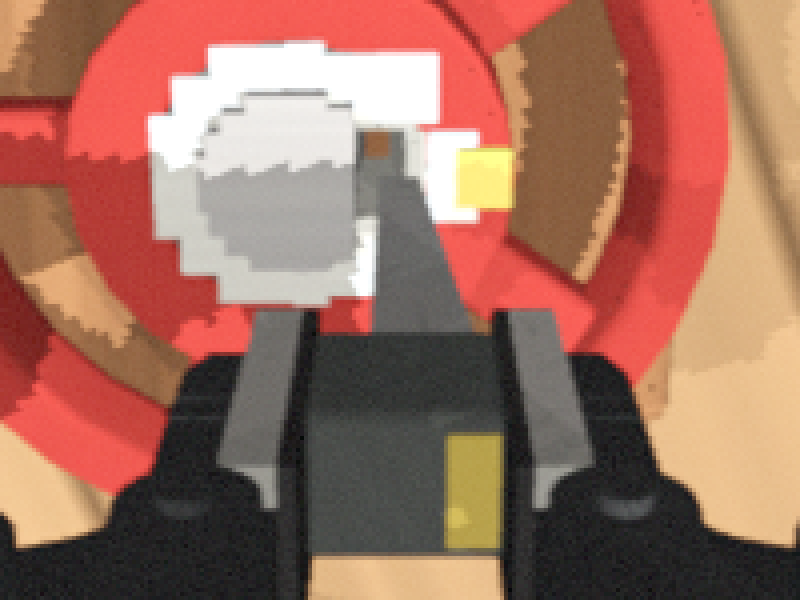

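```bash
python3 - <<'E'
from h import *
from scipy.spatial.transform import Rotation as R
c=load('pics/w4.png');st=ctrl.get_state();M=R.from_quat(st['tcp_rot']).as_matrix()
f=lambda x,y,z:(1e3*(M.T@(ray(c,(180+x/4-.5,180+y/4-.5),z)-st['eef_pos']))).round(2)
zt=st['eef_pos'][2]-.056
print('tip L,R',f(377,178,zt),f(419,178,zt))
print('flat',f(355,170,.110),'bevR in/out',f(405,150,.106),f(421,150,.106),'bushR',f(428,150,.106))
print('top',f(385,125,.106),f(385,131,.106),'bot',f(365,217,.106),'mark',f(486,179,.106))
print('shaft',f(196,180,.11),f(270,92,.11),f(270,272,.11))
print('head',f(307,552,st['eef_pos'][2]+.024),f(503,552,st['eef_pos'][2]+.024),f(307,420,st['eef_pos'][2]+.024))
E
```

```text
tip L,R [-5.19 -6.   56.  ] [ 1.13 -6.01 56.  ]
flat [-8.98 -3.31 68.47] bevR in/out [-1.01 -5.45 72.48] [ 1.58 -5.45 72.48] bushR [ 2.71 -5.45 72.48]
top [-4.23 -9.65 72.47] [-4.23 -8.64 72.47] bot [-7.57  6.04 72.47] mark [12.18 -0.52 72.48]
shaft [-34.42  -1.62  68.46] [-22.2  -16.14  68.47] [-23.01  14.14  68.47]
head [-10.39   6.59 -24.  ] [  8.77   6.57 -24.  ] [-10.11  -7.7  -24.  ]
```

step_arm(gripper=[1,1,1,1,1,1,1,1,1], linear=[[-0.003,-0.001,0],[-0.003,-0.001,0],[-0.003,-0.001,0.006],[-0.003,-0.001,0.012],[-0.003,-0.001,0.015],[-0.003,-0.001,0.017],[-0.003,-0.001,0.019],[-0.003,-0.001,0.019],[-0.003,-0.001,0.019]], delta_rot=[[0,0,0],[0,0,0],[0,0,0],[0,0,0],[0,0,0],[0,0,0],[0,0,0],[0,0,0],[0,0,0]])

```text
time: 7.78
eef_pos: [0.5499, 0.094, 0.1595]
tcp_rot: [0.983, -0.185, 0.0, -0.0]
contact_force: [-0.4, -0.3, -0.8]
opening: 0.216
```

```bash
python3 look.py w5
```

```text
7.825 [0.54991181 0.09398723 0.15953782] [[0.9313, -0.3641, 0.0004], [-0.3641, -0.9313, -0.0], [0.0004, -0.0001, -1.0]] [ 1.10026487  0.83294126 -0.6281268 ]
```

View pics/w5v.png

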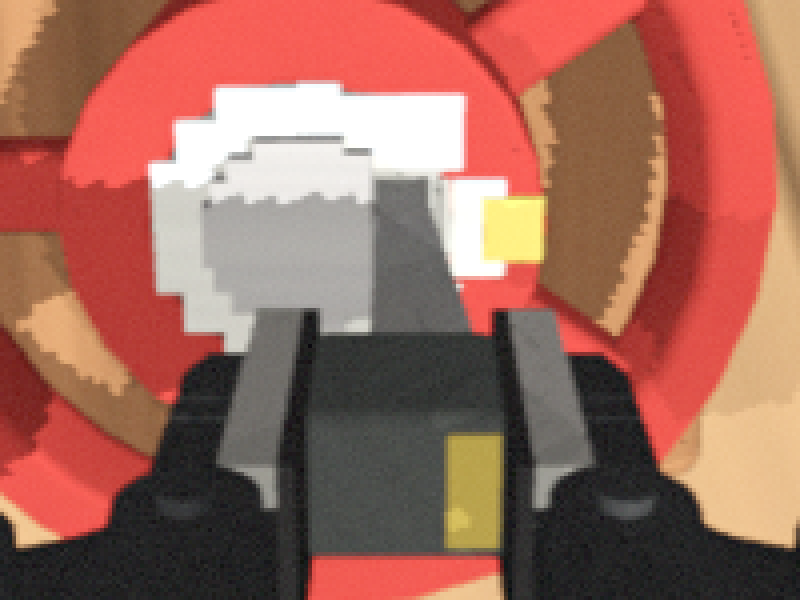

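step_arm(gripper=[1,1,1,1,1,1], linear=[[0,0,0.002],[0,0,0.004],[0,0,0.006],[0,0,0.008],[0,0,0.009],[0,0,0.009]], delta_rot=[[0,0,0],[0,0,0],[0,0,0],[0,0,0],[0,0,0],[0,0,0]])

```text
time: 8.57
eef_pos: [0.5497, 0.094, 0.1502]
tcp_rot: [0.983, -0.185, -0.0, 0.0]
contact_force: [0.6, -0.5, -0.3]
opening: 0.218
```

Depth is about 12 mm with no contact force. Going on down.

step_arm(gripper=[1,1,1,1,1,1,1], linear=[[0,0,0.0015],[0,0,0.003],[0,0,0.0045],[0,0,0.006],[0,0,0.007],[0,0,0.008],[0,0,0.008]], delta_rot=[[0,0,0],[0,0,0],[0,0,0],[0,0,0],[0,0,0],[0,0,0],[0,0,0]])

```text
time: 9.45
eef_pos: [0.5497, 0.094, 0.1422]
tcp_rot: [0.983, -0.185, -0.0, 0.0]
contact_force: [0.1, 0.2, -0.8]
opening: 0.22
```

step_arm(gripper=[1,1,1,1,1], linear=[[0,0,0.001],[0,0,0.002],[0,0,0.003],[0,0,0.003],[0,0,0.003]], delta_rot=[[0,0,0],[0,0,0],[0,0,0],[0,0,0],[0,0,0]])

```text
time: 10.07
eef_pos: [0.5495, 0.094, 0.1391]
tcp_rot: [0.983, -0.185, -0.0, 0.0]
contact_force: [-1.5, 0.8, -1.1]
opening: 0.215
```

step_arm(gripper=[1,1,1,1,1], linear=[[0,0,0.001],[0,0,0.002],[0,0,0.003],[0,0,0.003],[0,0,0.003]], delta_rot=[[0,0,0],[0,0,0],[0,0,0],[0,0,0],[0,0,0]])

```text
time: 10.7
eef_pos: [0.5493, 0.0941, 0.136]
tcp_rot: [0.983, -0.185, -0.001, -0.0]
contact_force: [-3.7, 0.5, -1.2]
opening: 0.216
```

The hub wall is pushing the key inward by about 3.7 N, so I shift towards the shaft flat.

step_arm(gripper=[1,1,1], linear=[[-0.0005,0,0],[-0.0005,0,0],[-0.0005,0,0]], delta_rot=[[0,0,0],[0,0,0],[0,0,0]])

```text
time: 11.08
eef_pos: [0.5493, 0.0941, 0.1363]
tcp_rot: [0.983, -0.185, -0.0, 0.0]
contact_force: [-1.6, 0.5, -1.9]
opening: 0.22
```

step_arm(gripper=[1,1,1,1], linear=[[-0.0006,0,0],[-0.0006,0,0.001],[-0.0006,0,0.002],[-0.0006,0,0.002]], delta_rot=[[0,0,0],[0,0,0],[0,0,0],[0,0,0]])

```text
time: 11.58
eef_pos: [0.5491, 0.0943, 0.1346]
tcp_rot: [0.983, -0.185, 0.001, -0.0]
contact_force: [-1.2, 0.4, 0.6]
opening: 0.22
```

step_arm(gripper=[1,1,1,1], linear=[[0,0,0.001],[0,0,0.002],[0,0,0.002],[0,0,0.002]], delta_rot=[[0,0,0],[0,0,0],[0,0,0],[0,0,0]])

```text
time: 12.08
eef_pos: [0.5492, 0.0944, 0.1337]
tcp_rot: [0.983, -0.185, 0.0, -0.0]
contact_force: [-3.7, 0.1, 5.8]
opening: 0.222
```

step_arm(gripper=[1,1,1], linear=[[-0.0008,0,0],[-0.0008,0,0],[-0.0008,0,0]], delta_rot=[[0,0,0],[0,0,0],[0,0,0]])

```text
time: 12.45
eef_pos: [0.5491, 0.0944, 0.1337]
tcp_rot: [0.983, -0.185, 0.001, 0.0]
contact_force: [-1.8, 0.0, 5.0]
opening: 0.219
```

step_arm(gripper=[1,1,1,1], linear=[[-0.0006,0,0],[-0.0006,0,0.001],[-0.0006,0,0.001],[-0.0006,0,0.001]], delta_rot=[[0,0,0],[0,0,0],[0,0,0],[0,0,0]])

```text
time: 12.95
eef_pos: [0.5491, 0.0945, 0.1335]
tcp_rot: [0.983, -0.185, 0.002, 0.0]
contact_force: [-1.0, -1.3, 9.3]
opening: 0.223
```

step_arm(gripper=[1,1,1,1], linear=[[0,0,0.0005],[0,0,0.001],[0,0,0.001],[0,0,0.001]], delta_rot=[[0,0,0],[0,0,0],[0,0,0],[0,0,0]])

```text
time: 13.45
eef_pos: [0.5492, 0.0945, 0.1332]
tcp_rot: [0.983, -0.185, 0.002, 0.0]
contact_force: [-3.3, -0.7, 11.9]
opening: 0.22
```

step_arm(gripper=[1,1,1,1], linear=[[-0.0004,0,0.0005],[-0.0006,0,0.001],[-0.0006,0,0.001],[-0.0006,0,0.001]], delta_rot=[[0,0,0],[0,0,0],[0,0,0],[0,0,0]])

```text
time: 13.95
eef_pos: [0.5492, 0.0945, 0.133]
tcp_rot: [0.983, -0.185, 0.003, 0.0]
contact_force: [-3.3, -2.2, 13.6]
opening: 0.217
```

step_arm(gripper=[1,1,1,1], linear=[[0,0,0.0005],[0,0,0.001],[0,0,0.001],[0,0,0.001]], delta_rot=[[0,0,0],[0,0,0],[0,0,0],[0,0,0]])

```text
time: 14.45
eef_pos: [0.5492, 0.0946, 0.1326]
tcp_rot: [0.983, -0.185, 0.003, 0.0]
contact_force: [-3.8, -1.0, 15.3]
opening: 0.216
```

step_arm(gripper=[1,1,1,1], linear=[[0,0,0.0005],[0,0,0.001],[0,0,0.001],[0,0,0.001]], delta_rot=[[0,0,0],[0,0,0],[0,0,0],[0,0,0]])

```text
time: 14.95
eef_pos: [0.5493, 0.0946, 0.1323]
tcp_rot: [0.983, -0.185, 0.003, 0.0]
contact_force: [-5.0, -1.7, 19.3]
opening: 0.22
```

step_arm(gripper=[1,1,1,1], linear=[[0,0,0.0005],[0,0,0.001],[0,0,0.001],[0,0,0.001]], delta_rot=[[0,0,0],[0,0,0],[0,0,0],[0,0,0]])

```text
time: 15.45
eef_pos: [0.5493, 0.0946, 0.1319]
tcp_rot: [0.983, -0.185, 0.002, 0.0]
contact_force: [-7.4, -1.8, 20.4]
opening: 0.217
```

step_arm(gripper=[0.2,0,0,0,0,0,0,0,0], linear=[[0,0,-0.003],[0,0,-0.005],[0,0,-0.005],[0,0,-0.005],[0,0,-0.015],[0,0,-0.03],[0,0,-0.05],[0,0,-0.06],[0,0,-0.06]], delta_rot=[[0,0,0],[0,0,0],[0,0,0],[0,0,0],[0,0,0],[0,0,0],[0,0,0],[0,0,0],[0,0,0]])

```text
time: 16.58
eef_pos: [0.5477, 0.0951, 0.1879]
tcp_rot: [0.983, -0.185, 0.001, -0.0]
contact_force: [-0.6, 0.0, 0.1]
opening: 0.502
```

```bash
python3 look.py w6
```

```text
16.625 [0.54703421 0.0951376  0.18679542] [[0.9314, -0.3641, 0.001], [-0.3641, -0.9314, -0.0], [0.0009, -0.0003, -1.0]] [-0.16674208  0.20454487 -0.05994063]
```

View pics/w6v.png

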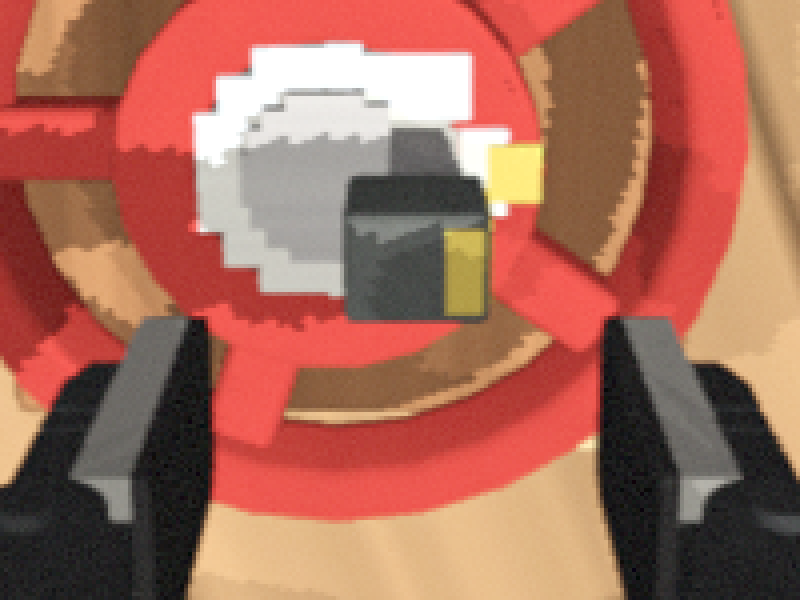

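```bash
python3 - <<'E'
from h import *
from scipy.spatial.transform import Rotation as R
c=load('pics/w6.png');st=ctrl.get_state();M=R.from_quat(st['tcp_rot']).as_matrix()
for x,y in((417,268),(345,320),(491,320),(347,215),(487,215)):
  print((1e3*(M.T@(ray(c,(180+x/4-.5,180+y/4-.5),.156)-st['eef_pos']))).round(2))
E
```

```text
[ 1.57 -1.26 30.8 ]
[-8.25  6.33 30.79]
[11.7   6.35 30.8 ]
[-7.8  -8.84 30.79]
[10.9  -8.83 30.81]
```

step_arm(gripper=[1,1,1,1,1,1,1,1,1], linear=[[0.0016,-0.0012,0],[0.0016,-0.0012,0],[0.0016,-0.0012,0],[0.0016,-0.0012,0],[0.0016,-0.0012,0],[0.0016,-0.0012,0.008],[0.0016,-0.0012,0.016],[0.0016,-0.0012,0.022],[0.0016,-0.0012,0.022]], delta_rot=[[0,0,0],[0,0,0],[0,0,0],[0,0,0],[0,0,0],[0,0,0],[0,0,0],[0,0,0],[0,0,0]], grip_force=40)

```text
time: 17.75
eef_pos: [0.5482, 0.0957, 0.1633]
tcp_rot: [0.983, -0.185, -0.001, 0.0]
contact_force: [-0.9, -0.2, -0.0]
opening: -0.002
```

step_arm(gripper=[1,1,1,1,1,1,1,1], linear=[[0,0,0.001],[0,0,0.002],[0,0,0.003],[0,0,0.004],[0,0,0.005],[0,0,0.006],[0,0,0.007],[0,0,0.007]], delta_rot=[[0,0,0],[0,0,0],[0,0,0],[0,0,0],[0,0,0],[0,0,0],[0,0,0],[0,0,0]])

```text
time: 18.75
eef_pos: [0.5487, 0.0956, 0.1572]
tcp_rot: [0.983, -0.185, -0.0, 0.0]
contact_force: [-0.6, 0.2, 0.2]
opening: -0.001
```

step_arm(gripper=[1,1,1,1], linear=[[0,0,0.001],[0,0,0.0015],[0,0,0.0015],[0,0,0.0015]], delta_rot=[[0,0,0],[0,0,0],[0,0,0],[0,0,0]])

```text
time: 19.25
eef_pos: [0.5489, 0.0956, 0.156]
tcp_rot: [0.983, -0.185, 0.0, -0.0]
contact_force: [-1.1, 0.5, 0.6]
opening: 0.003
```

step_arm(gripper=[1,1,1,1], linear=[[0,0,0.001],[0,0,0.0015],[0,0,0.0015],[0,0,0.0015]], delta_rot=[[0,0,0],[0,0,0],[0,0,0],[0,0,0]])

```text
time: 19.75
eef_pos: [0.5493, 0.0957, 0.156]
tcp_rot: [0.983, -0.185, 0.001, -0.0]
contact_force: [-2.1, -0.3, 6.7]
opening: 0.001
```

step_arm(gripper=[1,1,1,1], linear=[[0,0,0.001],[0,0,0.0015],[0,0,0.0015],[0,0,0.0015]], delta_rot=[[0,0,0],[0,0,0],[0,0,0],[0,0,0]])

```text
time: 20.25
eef_pos: [0.5495, 0.0957, 0.1559]
tcp_rot: [0.983, -0.185, 0.001, 0.0]
contact_force: [-5.2, -0.3, 13.0]
opening: -0.003
```

step_arm(gripper=[1,1,1,1], linear=[[0,0,0.0008],[0,0,0.0015],[0,0,0.0015],[0,0,0.0015]], delta_rot=[[0,0,0],[0,0,0],[0,0,0],[0,0,0]])

```text
time: 20.75
eef_pos: [0.5498, 0.0958, 0.1558]
tcp_rot: [0.983, -0.185, 0.001, -0.0]
contact_force: [-6.4, -0.2, 16.1]
opening: 0.0
```

step_arm(gripper=[1,1,1,1], linear=[[0,0,0.0003],[0,0,0.0004],[0,0,0.0004],[0,0,0.0004]], delta_rot=[[0,0,0],[0,0,0],[0,0,0],[0,0,0]])

```text
time: 21.25
eef_pos: [0.5499, 0.0958, 0.1557]
tcp_rot: [0.983, -0.185, 0.001, -0.0]
contact_force: [-7.1, -0.3, 17.7]
opening: 0.002
```

step_arm(gripper=[1,1,1,1], linear=[[-0.0005,0,0.0004],[-0.001,0,0.0009],[-0.001,0,0.0009],[-0.001,0,0.0009]], delta_rot=[[0,0,0],[0,0,0],[0,0,0],[0,0,0]])

```text
time: 21.75
eef_pos: [0.5498, 0.096, 0.1556]
tcp_rot: [0.983, -0.185, 0.002, -0.0]
contact_force: [-6.4, -0.7, 19.4]
opening: -0.002
```

step_arm(gripper=[1,1,1,1,1,1], linear=[[-0.0005,0,0.0003],[-0.001,0,0.0006],[-0.001,0,0.0006],[-0.001,0,0.0006],[-0.001,0,0.0006],[-0.001,0,0.0006]], delta_rot=[[0,0,0],[0,0,0],[0,0,0],[0,0,0],[0,0,0],[0,0,0]])

```text
time: 22.5
eef_pos: [0.5497, 0.096, 0.1555]
tcp_rot: [0.983, -0.185, 0.003, -0.0]
contact_force: [-5.3, -1.1, 19.6]
opening: 0.008
```

step_arm(gripper=[1,1,1,1,1,1], linear=[[0,0,0.0003],[0,0,0.0006],[0,0,0.0006],[0,0,0.0006],[0,0,0.0006],[0,0,0.0006]], delta_rot=[[0,0,0],[0,0,0],[0,0,0],[0,0,0],[0,0,0],[0,0,0]])

```text
time: 23.25
eef_pos: [0.5499, 0.0962, 0.1554]
tcp_rot: [0.983, -0.185, 0.004, -0.0]
contact_force: [-6.3, -0.1, 20.8]
opening: 0.002
```

step_arm(gripper=[1,1,1,1,1,1], linear=[[0,0,0.0003],[0,0,0.0004],[0,0,0.0004],[0,0,0.0004],[0,0,0.0004],[0,0,0.0004]], delta_rot=[[0,0,0],[0,0,0],[0,0,0],[0,0,0],[0,0,0],[0,0,0]])

```text
time: 24.0
eef_pos: [0.5499, 0.0962, 0.1554]
tcp_rot: [0.983, -0.185, 0.004, -0.0]
contact_force: [-6.3, -0.0, 22.3]
opening: 0.002
```

step_arm(gripper=[1,1,1,1,1,1,1,1,1], linear=[[0,0,-0.003],[0,0,-0.006],[0,0,-0.012],[0,0,-0.025],[0,0,-0.05],[0,0,-0.08],[0,0,-0.08],[0,0,-0.08],[0,0,-0.08]], delta_rot=[[0,0,0],[0,0,0],[0,0,0],[0,0,0],[0,0,0],[0,0,0],[0,0,0],[0,0,0],[0,0,0]])

```text
time: 25.12
eef_pos: [0.546, 0.0964, 0.2267]
tcp_rot: [0.983, -0.185, -0.002, 0.0]
contact_force: [-0.7, -0.4, -0.9]
opening: 0.003
```

```bash
python3 - <<'E'
from h import *
shot('wrist','pics/w7.png');shot('side','pics/s7.png')
a=cv2.imread('pics/w7.png');b=cv2.imread('pics/s7.png')
cv2.imwrite('pics/v7.png',np.hstack([cv2.resize(a[150:350,200:333],(400,600)),cv2.resize(b[100:190,255:315],(400,600),interpolation=cv2.INTER_NEAREST)]))
E
```

```text
(no output)
```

View pics/v7.png

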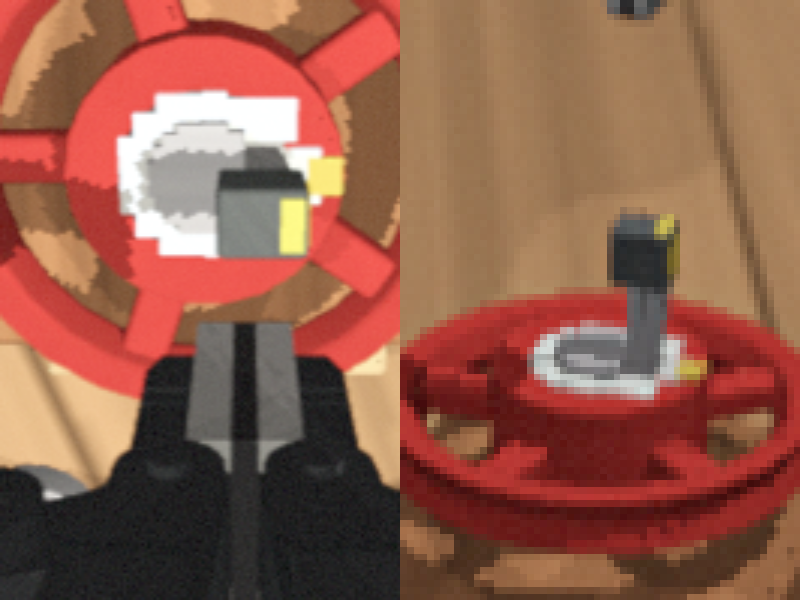

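The key stands upright in the keyway with its yellow side towards the hub mark (left: head at (262,220), mark at (327,175)). The gripper is clear of it.

```bash
python3 -c "
from plant import ctrl
print(ctrl.get_state()['contact_force']);print(ctrl.sign_off())"
```

```text
[-0.01399352  0.73038971 -0.43770708]
the job is handed in; nothing more can be done
None
```

I took the key from the rack and started it tip down in the keyway with its yellow side towards the mark on the hub. It bound about 28 mm below the mouth. I pressed it down in small steps, first gripped to about 20 N, then with the shut fingertips on its head up to a reading of 22 N. I then let go, backed off and handed the job in at about 25 s.

- **Last checks:** the final wrist and side pictures show the key upright in the keyway, yellow side outward, with nothing touching it. From the fingertip height, its tip is about 30 mm below the mouth. Under the last step it no longer sank, to within the 0.1 mm readout.
- **Not measured:** I could not read the force between key and hub directly, so the wedging is judged from the 22 N push and the lack of further sinking.
- **Did not go cleanly:** a sideways force of 5 to 7 N stayed on the tool during the final presses. The cameras disagreed by up to about 6 mm on position, so I aligned the key from the wrist camera alone.
- **Other items:** I moved nothing else on purpose and saw no unexpected contact, but did not re-measure the oil bottle, jar, collar or wrench at the end.
- **Budget:** I viewed 11 pictures, one over the 10 allowed.

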